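# File a jewellery case into the packed rack

### The job

Take the jewellery case out of the small slotted stand and push it into the packed row in the sloping rack, right next to the one narrow case on the side towards the sliding bookend, opening the row as you go. Push it fully home, so that it stands square on the rack's bed with its top level with the others, and let go; all the cases of the row must stay in the rack, standing as they were, without being toppled or pulled out, and the bowl, jar and ornament must be left alone.

Things in the scene. Friction and masses are not known exactly. Their poses are not given: they have to be found in the camera images.
- loose_case: Slim lacquered (slippery) red jewellery case to be filed, about 160 g, on edge in the stand's slot: 130 mm wide (x), 24 thick (y), 104 tall (z). Bevelled: bottom and top rims are 8 mm thick, widening over 24 mm of height to the full 24 mm, so the side faces are flat from 24 to 80 mm up. Origin: middle of the bottom rim at its low (robot-side) end; x uphill along the rim, y across the thickness, z up its height.
- narrow_case: The one narrow case of the row: 95 mm wide instead of 130, else shaped and coloured like the others (24 x 104 mm). In any of the four places nearest the fixed end wall. Origin: middle of the bottom rim at its low (robot-side) end; x uphill along the rim, y across the thickness, z up its height.
- case_a: Ordinary case of the row, identical to the loose case. Those on the bookend side of a part-way inserted case lean back by up to 0.3 rad, and the case leans with them when let go; they right themselves as it goes home. Origin: middle of the bottom rim at its low (robot-side) end; x uphill along the rim, y across the thickness, z up its height.
- case_b: Ordinary case of the row, identical to the loose case. Those on the bookend side of a part-way inserted case lean back by up to 0.3 rad, and the case leans with them when let go; they right themselves as it goes home. Origin: middle of the bottom rim at its low (robot-side) end; x uphill along the rim, y across the thickness, z up its height.
- case_c: Ordinary case of the row, identical to the loose case. Those on the bookend side of a part-way inserted case lean back by up to 0.3 rad, and the case leans with them when let go; they right themselves as it goes home. Origin: middle of the bottom rim at its low (robot-side) end; x uphill along the rim, y across the thickness, z up its height.
- case_d: Ordinary case of the row, identical to the loose case. Those on the bookend side of a part-way inserted case lean back by up to 0.3 rad, and the case leans with them when let go; they right themselves as it goes home. Origin: middle of the bottom rim at its low (robot-side) end; x uphill along the rim, y across the thickness, z up its height.
- rack: Fixed wooden rack, bed sloping up away from the robot at 30 deg; five cases stand square on it, packed. Origin: middle of the bed's face, 75 mm above the table; x upslope, y along the row to the bookend, z square to the bed. Bed x -72 to 72 mm between the low wall, 75 mm tall, and the high one, 35; fixed end wall's face at y -75 (70 tall), far end wall's at y 95. Low ends of the cases at x -71.5.
- rail_mid (a point): Middle of the brass rail, 12 mm thick, along the row over the rack: in the rack's frame at x 93 mm, z 205 mm, with posts at y -81 and 101 mm. Seen from straight above it crosses over the row's middle and bars a vertical tool; along the rack's z the way is free.
- bookend (a joint): Wooden plate (110 wide, 80 mm tall) sliding along the rack's y at the row's +y end, sprung against the row: 3 N at 0 (five cases), rising by 60 N/m. Value in m, grows as it is pushed back to +y, at most 0.036; about 0.023 with six cases. The row's other end bears on the fixed wall, so only the cases on the bookend's side of a place give way.
- stand: Fixed wooden stand with one slot, sloping up away from the robot at 30 deg, own yaw. Origin: middle of the slot's floor, 75 mm above the table; x upslope, y across the slot, z square to the slope. Cheeks 6 mm thick, 40 tall, 26 apart, x -50 to 50 mm; a stop 25 mm tall at the low end. The loose case stands square in it within 3 deg and lifts out along z.
- bowl: Bystander: brass bowl, 100 mm across, 50 mm tall, origin under its centre.
- jar: Bystander: blue ceramic jar with lid, 64 mm across, about 90 mm tall, origin under its centre.
- spool: Bystander: turned dark wooden ornament, 60 mm across, 84 mm tall, origin under its centre.
There are look-alikes about, which are no part of the job. What is shaped like the loose_case but green or orange is not meant.

How it is judged:
By the outcome, as a careful person would: the job done as asked, in the order asked, and still so for the second after the job is handed in, with the robot touching nothing.
It also fails if it takes over 72 s, if anything falls off the work surface, if the arm or the gripper's body presses on something with over 40 N, if the wrist force passes 120 N, or if a joint passes its speed limit or range.

### The arm

A 6-joint arm with a two-finger parallel gripper is mounted at the origin on the work surface. World frame = base frame: x ahead of the robot, y to its left, z up, the work surface at z = 0. Lengths are in m, angles in rad, forces in N, time in s.
With the tool pointing down it reaches from about 0.425 to 0.95 m from the base axis. Payload 3.5 kg.
Tool frame: the origin (TCP) lies at the very end of the fingers, on their centre line; the grasp point (between the pads) lies 19 mm behind it (ctrl.grip_point_offset is the distance from the TCP to the grasp point, in m); z points along the fingers, y is the line along which they close (so a half turn about z gives the same grasp; the last joint's range is limited). The gripper opens to 85 mm and grips with 20 to 120 N. Pads are 22 mm wide; open, the fingers measure 114 mm over their backs; the gripper's body (76 mm by 85 mm) begins 54 mm behind the grasp point. The pads swing forward as they close: fully open they stand 13 mm farther back than shut.
Start: joints at [1.081, 0.286, 1.577, -0, 1.279, -0.15], TCP at [0.225, 0.636, 0.231] pointing down, gripper open.
Joint ranges: [-2.77, 2.77], [-0.9, 2.22], [0.21, 2.48], [-1.53, 4.67], [0.24, 2.81], [-2.84, 2.84]. Speed limits (rad/s): [2.79, 2.79, 3.14, 3.14, 3.14, 3.14].

### API

Orientations are given as a unit quaternion [x, y, z, w].
In Python, from plant import ctrl gives the robot as it stands. The module is installed in compiled form; this text tells all that it offers.
- The arm moves only by the shell command python3 -m pendant 'ROWS' [OPENING] [FORCE]. ROWS is JSON, a list of rows, each an object of numbers: "dx", "dy", "dz": the shift along the tool's x, y, z in cm; "twist": the turn about the tool's z in degrees. A call has 1 to 10 rows; each row is the pose to reach, as a shift and turn from the pose commanded when the call began, along the tool's axes at that moment; what a row does not reach only later rows make up. A row lasts 1/8 s, in which the tool goes at most 62.5 mm and 10.7 degrees, less where a joint would pass 70% of its speed; a pose out of reach is approached as far as the arm can. A call with a gripper value outside its range is refused whole. OPENING is the opening in per cent of the stroke, from 0 (shut) to 100 (fully open), set as the call begins (- or left out, the last holds). The fingers move at their own pace and stop on an object; FORCE is the grip in N (left out, the last holds). Time passes only in rows, so rows that repeat a pose let the fingers close. It gives the time, the measured TCP pose, the force, the opening and the grip force at its end, in the units of the state.
- ctrl.get_state(): the state, without advancing time (a new reading comes with each control period).
- ctrl.read_camera(name): name is "side" or "top" or "wrist"; returns a dict with "img" (420x560x3 uint8, red, green, blue), "depth" (420x560 float32, m along the optical axis (not along the pixel's ray), 0 where there is no reading), "camera_matrix" (3x3 intrinsics, pixels), "xyz" and "rotation" of the camera in the world; the wrist camera has in their place "tool_from_camera" (4x4, takes a point from camera to tool coordinates, whose origin is the TCP and whose axes are the flange's). Camera axes: x right, y up, looking along -z (the intrinsics and any distortion apply to the point x, -y, -z); pixel columns grow to the right and rows downward; lengths in m; the calibration is good to about 2 mm. A picture is of the moment at which its call begins: read the wrist's pose just before it.
- ctrl.sign_off(): hands the job in; it is judged then, once.
The state is a dict: "time": time; "qpos": joint angles; "dq": joint speeds; "joint_efforts": joint torques, N m; "eef_pos": TCP position; "tcp_rot": TCP orientation; "contact_force": force on the tool from outside, world axes, zero at the start; "wrist_torque": the same for the moment, N m; "opening": opening from 0.0 (shut) to 1.0 (fully open); "finger_force": force on a finger pad.
Only numpy, scipy, OpenCV 4.12 (cv2) and the standard library are available. Lean on these libraries where they do the work, as an engineer would, in place of code of your own. Each camera call takes 0.05 s, during which the arm holds its last target. There are 200 camera calls.

## Working session

There is one attempt and no reset: what is moved stays moved. The work goes in short steps, Python scripts to look and compute and a shell command to move; the robot and the scene stay as the last step left them, time stands still between calls to the robot, and variables do not carry over. Pictures are saved under pics/ and viewed, at most 12 in all, crops included, and the job is handed in when it is done.

```bash
mkdir -p pics; cat > h.py <<'E'
import numpy as np, cv2
from plant import ctrl
from scipy.spatial.transform import Rotation as R
def shot(name):
    s=ctrl.get_state(); c=ctrl.read_camera(name)
    if name=="wrist":
        T=np.eye(4);T[:3,:3]=R.from_quat(s["tcp_rot"]).as_matrix();T[:3,3]=s["eef_pos"]
        M=T@np.array(c["tool_from_camera"])
    else:
        M=np.eye(4);M[:3,:3]=np.array(c["rotation"]).reshape(3,3);M[:3,3]=c["xyz"]
    c["M"]=M
    K=np.array(c["camera_matrix"]);d=c["depth"]
    v,u=np.indices(d.shape)
    P=np.stack([(u-K[0,2])/K[0,0]*d,-(v-K[1,2])/K[1,1]*d,-d],-1)
    c["P"]=P@M[:3,:3].T+M[:3,3]; c["P"][d==0]=np.nan
    return c
def save(c,fn): cv2.imwrite("pics/"+fn,c["img"][...,::-1])
E
python3 - <<'E'
from h import *
for n in("top","side"):
    c=shot(n); save(c,n+"0.png"); np.savez(n+"0.npz",img=c["img"],P=c["P"],K=c["camera_matrix"],M=c["M"]); print(n,c["M"].round(3).tolist(),np.array(c["camera_matrix"]).round(1).tolist(),[k for k in c])
a=cv2.imread("pics/top0.png");b=cv2.imread("pics/side0.png")
print(ctrl.get_state())
E
```

```text
Traceback (most recent call last):
  File "h.py", line 10, in shot
    M=np.eye(4);M[:3,:3]=np.array(c["rotation"]).reshape(3,3);M[:3,3]=c["xyz"]
                         ~~~~~~~~~~~~~~~~~~~~~~~~~~~~~~~^^^^^
ValueError: cannot reshape array of size 4 into shape (3,3)
```

```bash
sed -i 's/np.array(c\["rotation"\]).reshape(3,3)/R.from_quat(c["rotation"]).as_matrix()/' h.py
python3 - <<'E'
from h import *
for n in("top","side"):
    c=shot(n); save(c,n+"0.png"); np.savez(n+"0.npz",img=c["img"],P=c["P"],K=c["camera_matrix"],M=c["M"]); print(n,c["M"].round(3).tolist(),np.array(c["camera_matrix"]).round(1).tolist(),[k for k in c])
print(ctrl.get_state())
E
```

```text
top [[0.007, 0.99, -0.144, 0.357], [-1.0, 0.009, 0.014, 0.042], [0.015, 0.144, 0.989, 1.088], [0.0, 0.0, 0.0, 1.0]] [[386.2, 0.0, 286.9], [0.0, 386.2, 210.1], [0.0, 0.0, 1.0]] ['img', 'depth', 'camera_matrix', 'xyz', 'rotation', 'M', 'P']
side [[0.856, 0.363, -0.367, 0.076], [-0.516, 0.618, -0.593, -0.647], [0.011, 0.698, 0.716, 1.001], [0.0, 0.0, 0.0, 1.0]] [[483.5, 0.0, 287.2], [0.0, 483.5, 203.4], [0.0, 0.0, 1.0]] ['img', 'depth', 'camera_matrix', 'xyz', 'rotation', 'M', 'P']
{'time': 0.15, 'qpos': array([ 1.08097783e+00,  2.87024430e-01,  1.57785343e+00, -1.70323944e-06,
        1.27859209e+00, -1.50012376e-01]), 'dq': array([ 0.00028634, -0.00048741, -0.00570008,  0.00072839, -0.00089712,
       -0.00143819]), 'joint_efforts': array([ 3.68429037e-04, -4.06604397e+01, -2.93143398e+01, -1.52466491e-04,
        3.95318973e-03,  1.38905122e-05]), 'eef_pos': array([0.22471601, 0.6359509 , 0.23021653]), 'tcp_rot': array([ 1.69086489e-01,  9.85600770e-01, -8.91278988e-04, -2.94417902e-04]), 'contact_force': array([ 0.17067178, -0.26992402,  0.34379537]), 'wrist_torque': array([ 0.01959884, -0.00577466,  0.02124845]), 'finger_force': 0.0, 'opening': 1.0028861187569242}
```

View pics/top0.png

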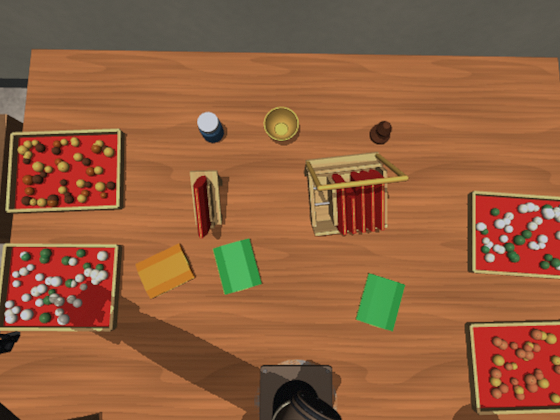

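View pics/side0.png

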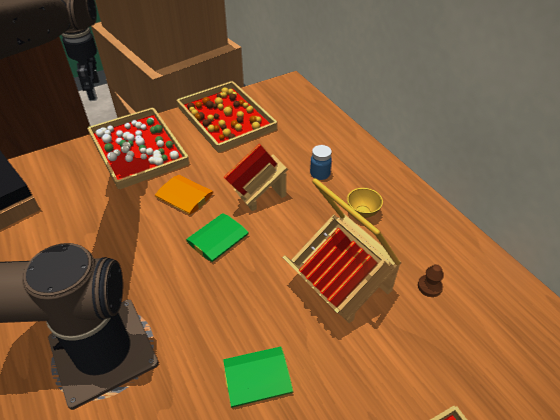

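The red case in the stand is at top-view (203,205). The row in the rack is at about (360,200), with the bookend on the left (+y) and the rail above. The green and orange pieces at (237,265), (380,300) and (165,270) lie flat and are the look-alikes. Next I'll measure both frames and take an enlarged crop.

```bash
python3 - <<'E'
from h import *
A=30*np.pi/180
for n,boxes in(("top",{"rack":(295,145,415,245),"stand":(180,160,235,245)}),("side",{"rack":(280,175,400,325),"stand":(215,140,295,210)})):
    f=np.load(n+"0.npz");img,P=f["img"],f["P"]
    hsv=cv2.cvtColor(img,cv2.COLOR_RGB2HSV)
    H,S,V=[hsv[...,i].astype(int) for i in range(3)]
    red=((H<6)|(H>172))&(S>170)&(V>40)
    for k,(a,b,c,d) in boxes.items():
        m=np.zeros(red.shape,bool);m[b:d,a:c]=1
        Q=P[red&m&np.isfinite(P[...,0])]
        Q=Q[Q[:,2]>.05]
        print(n,k,len(Q),Q.min(0).round(3),Q.max(0).round(3),Q.mean(0).round(3))
        if k=="rack":
            y=m&(H>20)&(H<32)&(S>170)&np.isfinite(P[...,0])
            B=P[y];B=B[B[:,2]>.24]
            if len(B)>10:
                mu=B.mean(0);d0=np.linalg.svd(B-mu)[2][0];t=(B-mu)@d0
                print(" rail",len(B),mu.round(3),d0.round(3),(mu+d0*t.min()).round(3),(mu+d0*t.max()).round(3))
t=cv2.imread("pics/top0.png")[145:250,180:420];s=cv2.imread("pics/side0.png")[140:330,210:410]
t=cv2.resize(t,None,fx=2.2,fy=2.2,interpolation=2);s=cv2.resize(s,(800-528,258*1),interpolation=2)
im=np.zeros((600,800,3),np.uint8);im[:231,:528]=t
s=cv2.resize(cv2.imread("pics/side0.png")[175:330,275:410],None,fx=2.35,fy=2.35,interpolation=2);im[233:233+s.shape[0],:s.shape[1]]=s
s=cv2.resize(cv2.imread("pics/side0.png")[135:215,210:300],None,fx=4,fy=4,interpolation=2);im[240:240+s.shape[0],400:400+s.shape[1]]=s
cv2.imwrite("pics/crop.png",im)
E
```

```text
top rack 1909 [ 0.438 -0.208  0.102] [ 0.611 -0.086  0.299] [ 0.514 -0.15   0.149]
top stand 592 [0.427 0.23  0.066] [0.586 0.255 0.199] [0.505 0.237 0.148]
side rack 2494 [ 0.44  -0.222  0.102] [ 0.605 -0.041  0.194] [ 0.507 -0.164  0.151]
 rail 421 [ 0.532 -0.131  0.301] [ 0.107 -0.993  0.048] [ 0.522 -0.032  0.296] [ 0.542 -0.224  0.305]
side stand 930 [0.427 0.223 0.054] [0.581 0.244 0.197] [0.498 0.233 0.138]
```

View pics/crop.png

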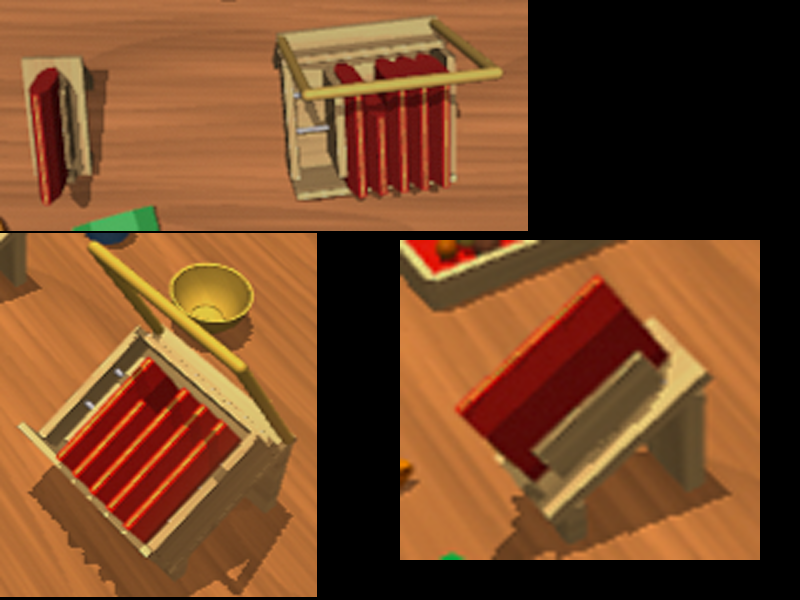

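The crop shows that the loose case is the red one in the stand. In the row, the narrow case is the second from the bookend (crop (382,150), with its uphill end cut short). So the insertion gap is between it and the outermost case, at rack y=+21 mm.

```bash
cat >> h.py <<'E'
def RF(yaw): return R.from_euler("ZY",[yaw,-30],degrees=True).as_matrix()
def redmask(img,box):
    hsv=cv2.cvtColor(img,cv2.COLOR_RGB2HSV);H,S,V=[hsv[...,i].astype(int) for i in range(3)]
    m=np.zeros(H.shape,bool);a,b,c,d=box;m[b:d,a:c]=1
    return m&((H<10)|(H>172))&(S>150)&(V>40)
E
python3 - <<'E'
from h import *
B={"rack":{"top":(295,145,415,245),"side":(280,175,400,325)},"stand":{"top":(180,160,235,245),"side":(215,140,295,210)}}
for k,O0 in(("rack",[.555,-.1355,.075]),("stand",[.53,.235,.075])):
  for n in("top","side"):
    f=np.load(n+"0.npz");img,P=f["img"],f["P"]
    Q=P[redmask(img,B[k][n])&np.isfinite(P[...,0])]
    yaw=6.1 if k=="rack" else 0
    for it in range(2):
        q=(Q-O0)@RF(yaw)
        q=q[(q[:,2]>.06)&(q[:,2]<.12)]
        top=q[q[:,2]>np.percentile(q[:,2],97)-.006]
        if k=="stand": 
            p=np.polyfit(top[:,0],top[:,1],1); yaw+=np.degrees(np.arctan(p[0]))
    print(k,n,"yaw",round(yaw,2),"topz",np.percentile(top[:,2],[10,50,90]).round(4),"x",np.percentile(top[:,0],[1,3,50,97,99]).round(4),"y",np.percentile(top[:,1],[2,50,98]).round(4))
    print("  ally",np.percentile(q[:,1],[1,99]).round(4),"allx",np.percentile(q[:,0],[1,99]).round(4),"hist",np.histogram(top[:,1],bins=np.arange(-.09,.07,.004))[0])
    for c in ([-63,-39,-15,9,33] if k=="rack" else []):
        w=q[(abs(q[:,1]-c/1e3)<.008)&(q[:,2]>.095)]; 
        if len(w)>9:print(c,len(w),np.percentile(w[:,0],[2,98]).round(4),np.polyfit(w[:,0],w[:,1],1).round(4))
E
```

```text
rack top yaw 6.1 topz [0.1009 0.1033 0.1055] x [-0.0723 -0.0701 -0.0141  0.0438  0.0468] y [-0.0623 -0.01    0.0399]
  ally [-0.0772  0.045 ] allx [-0.0716  0.0576] hist [ 0  0  0  0  0  0 14 48 47  0  0 15 26 63 42  0  0  3 34 54 53  1  0 11
 27 48 41  0  0  4 38 60 55  0  0  0  0  0  0]
-63 147 [-0.0708  0.0485] [-0.0006 -0.0583]
-39 183 [-0.0704  0.0444] [ 0.0364 -0.0349]
-15 174 [-0.0705  0.0431] [-0.0043 -0.0116]
9 159 [-0.0705  0.0214] [0.0128 0.0124]
33 195 [-0.0721  0.0437] [0.0105 0.036 ]
rack side yaw 6.1 topz [0.0995 0.102  0.1045] x [-0.0692 -0.0671 -0.0099  0.0555  0.0584] y [-0.0687 -0.0193  0.036 ]
  ally [-0.0755  0.0362] allx [-0.0698  0.0578] hist [  0   0   0   0   4  96  58  42   2   0   5 104  56  38   2   0  11  95
  61  35   1   0  11  80  29  23   0   0  13 105  51  35   0   0   0   0
   0   0   0]
-63 276 [-0.067   0.0585] [ 0.0179 -0.066 ]
-39 266 [-0.0675  0.0577] [ 0.0177 -0.0421]
-15 266 [-0.0679  0.0576] [ 0.0186 -0.0183]
9 189 [-0.069   0.0218] [0.0111 0.0055]
33 255 [-0.0691  0.0565] [0.0118 0.0297]
stand top yaw 1.54 topz [0.0992 0.1015 0.1039] x [-0.0628 -0.0594  0.007   0.065   0.0672] y [0.0035 0.0084 0.0143]
  ally [-0.0028  0.0169] allx [-0.0615  0.0677] hist [ 0  0  0  0  0  0  0  0  0  0  0  0  0  0  0  0  0  0  0  0  0  0  1 47
 38 70  5  0  0  0  0  0  0  0  0  0  0  0  0]
stand side yaw 1.92 topz [0.0964 0.0993 0.1023] x [-0.0587 -0.0575  0.0045  0.0655  0.0675] y [-0.001   0.0041  0.0121]
  ally [-0.007   0.0112] allx [-0.0592  0.0675] hist [ 0  0  0  0  0  0  0  0  0  0  0  0  0  0  0  0  0  0  0  0  0  0 34 67
 26 11  1  0  0  0  0  0  0  0  0  0  0  0  0]
```

```bash
python3 -m pendant '[{"dz":-3,"dx":-5,"dy":-4},{"dx":-38,"dy":-28.6,"dz":-3,"twist":-10},{"dx":-38,"dy":-28.6,"dz":-3,"twist":-21},{"dx":-38,"dy":-28.6,"dz":-3,"twist":-21},{"dx":-38,"dy":-28.6,"dz":-3,"twist":-21},{"dx":-38,"dy":-28.6,"dz":-3,"twist":-21},{"dx":-38,"dy":-28.6,"dz":-3,"twist":-21},{"dx":-38,"dy":-28.6,"dz":-3,"twist":-21},{"dx":-38,"dy":-28.6,"dz":-3,"twist":-21},{"dx":-38,"dy":-28.6,"dz":-3,"twist":-21}]' 100
cat >> h.py <<'E'
def togo(p,yaw):
    "tool-axis cm and twist deg from the present pose to TCP p with tool y at world angle 90+yaw"
    s=ctrl.get_state();T=R.from_quat(s["tcp_rot"]).as_matrix()
    d=T.T@(np.array(p)-s["eef_pos"])*100
    a=np.degrees(np.arctan2(T[1,1],T[0,1]))
    print("togo dx dy dz",d.round(2),"twist",round(-((90+yaw-a+90)%180-90),1),"t",s["time"])
E
python3 - <<'E'
from h import *
c=shot("wrist");save(c,"w1.png");print(np.array(c["tool_from_camera"]).round(3).tolist())
Q=c["P"][redmask(c["img"],(0,0,560,420))&np.isfinite(c["P"][...,0])]
Q=Q[(Q[:,2]>.08)&(abs(Q[:,1]-.24)<.04)]
O=np.array([.53,.235,.075]);yaw=1.7
for i in range(3):
    q=(Q-O)@RF(yaw);q=q[(q[:,2]>.05)&(q[:,2]<.125)]
    t=q[q[:,2]>np.percentile(q[:,2],97)-.006];p=np.polyfit(t[:,0],t[:,1],1);yaw+=np.degrees(np.arctan(p[0]))
print(len(q),yaw,p,np.percentile(t[:,2],[10,50,90]),np.percentile(q[:,0],[1,99]),np.percentile(t[:,1],[3,50,97]))
for z in(.06,.07,.08,.09,.1):
    w=q[abs(q[:,2]-z)<.004]
    if len(w):print(z,len(w),np.percentile(w[:,1],[3,50,97]).round(4))
togo([.487,.24,.108],1.7)
E
```

```text
[[-0.0, 0.961, 0.278, 0.071], [1.0, 0.0, -0.0, -0.0], [-0.0, 0.278, -0.961, -0.141], [0.0, 0.0, 0.0, 1.0]]$[0]: bad value
Traceback (most recent call last):
IndexError: index -1 is out of bounds for axis 0 with size 0
```

View pics/w1.png

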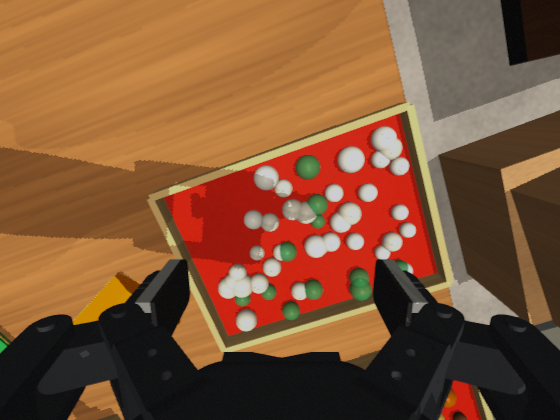

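The arm hasn't moved, because the first row was refused (it probably needs all four numbers). The wrist picture shows only the sweets tray. I'll retype the rows in full.

```bash
python3 -m pendant '[{"dx":-5,"dy":-4,"dz":-3,"twist":0},{"dx":-38,"dy":-28.6,"dz":-3,"twist":-10},{"dx":-38,"dy":-28.6,"dz":-3,"twist":-21},{"dx":-38,"dy":-28.6,"dz":-3,"twist":-21},{"dx":-38,"dy":-28.6,"dz":-3,"twist":-21},{"dx":-38,"dy":-28.6,"dz":-3,"twist":-21},{"dx":-38,"dy":-28.6,"dz":-3,"twist":-21},{"dx":-38,"dy":-28.6,"dz":-3,"twist":-21},{"dx":-38,"dy":-28.6,"dz":-3,"twist":-21},{"dx":-38,"dy":-28.6,"dz":-3,"twist":-21}]' 100
```

```text
time: 1.45
eef_pos: [0.4876, 0.2403, 0.2611]
tcp_rot: [-0.013, 1.0, 0.0, -0.0]
contact_force: [0.6, -0.4, 0.8]
opening: 0.997
finger_force: 0.0
```

```bash
cat > w.py <<'E'
from h import *
c=shot("wrist");save(c,"w2.png")
Q=c["P"][redmask(c["img"],(0,0,560,420))&np.isfinite(c["P"][...,0])]
Q=Q[(Q[:,2]>.08)&(abs(Q[:,1]-.24)<.05)]
O=np.array([.53,.235,.075]);yaw=1.7
for i in range(3):
    q=(Q-O)@RF(yaw);q=q[(q[:,2]>.05)&(q[:,2]<.125)]
    t=q[q[:,2]>np.percentile(q[:,2],97)-.006];p=np.polyfit(t[:,0],t[:,1],1);yaw+=np.degrees(np.arctan(p[0]))
print(len(q),yaw,p,np.percentile(t[:,2],[10,50,90]),np.percentile(q[:,0],[1,99]),np.percentile(t[:,1],[3,50,97]))
for z in(.06,.07,.08,.09,.1):
    w=q[abs(q[:,2]-z)<.004]
    if len(w):print(z,len(w),np.percentile(w[:,1],[3,50,97]).round(4))
togo([.487,.24,.108],yaw)
E
python3 w.py
```

```text
3585 1.8967345048311839 [6.06549092e-05 8.92506651e-03] [0.09743699 0.100661   0.10183167] [-0.06087411  0.06596861] [0.00367276 0.00772557 0.0144548 ]
0.08 581 [-0.0018  0.019   0.0209]
0.09 884 [0.0002 0.0028 0.0179]
0.1 1677 [0.0037 0.0077 0.0145]
togo dx dy dz [ 0.03 -0.08 15.31] twist -0.3 t 1.5
```

View pics/w2.png

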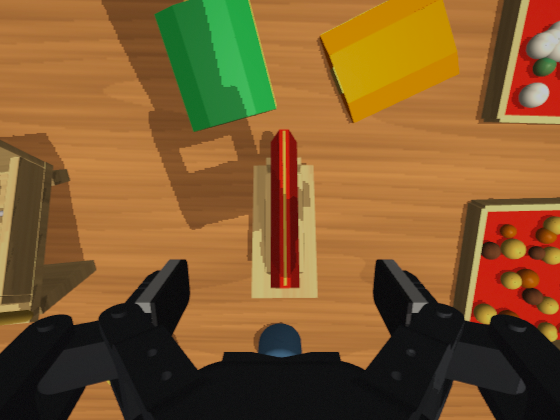

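The case is centred at about (285,210) between the open fingers. I'll shift 2 mm, go down and grip.

```bash
python3 -m pendant '[{"dx":0,"dy":0.25,"dz":6,"twist":0},{"dx":0,"dy":0.25,"dz":12,"twist":0},{"dx":0,"dy":0.25,"dz":15.3,"twist":0},{"dx":0,"dy":0.25,"dz":15.3,"twist":0},{"dx":0,"dy":0.25,"dz":15.3,"twist":0}]' 100 && python3 -m pendant '[{"dx":0,"dy":0,"dz":0,"twist":0},{"dx":0,"dy":0,"dz":0,"twist":0},{"dx":0,"dy":0,"dz":0,"twist":0},{"dx":0,"dy":0,"dz":0,"twist":0},{"dx":0,"dy":0,"dz":0,"twist":0},{"dx":0,"dy":0,"dz":0,"twist":0}]' 0 100
```

```text
time: 2.12
eef_pos: [0.4887, 0.2438, 0.1102]
tcp_rot: [-0.014, 1.0, 0.0, 0.001]
contact_force: [0.3, -0.9, 0.8]
opening: 0.999
finger_force: 0.0
time: 2.88
eef_pos: [0.4878, 0.2428, 0.1095]
tcp_rot: [-0.014, 1.0, 0.0, -0.0]
contact_force: [-3.7, -0.6, 5.5]
opening: 0.269
finger_force: 97.5
```

```bash
python3 -m pendant '[{"dx":1.5,"dy":0,"dz":-2.6,"twist":0},{"dx":3,"dy":0,"dz":-5.2,"twist":0},{"dx":5,"dy":0,"dz":-8.66,"twist":0},{"dx":5,"dy":0,"dz":-13,"twist":0},{"dx":5,"dy":0,"dz":-16,"twist":0},{"dx":5,"dy":0,"dz":-18,"twist":0},{"dx":5,"dy":0,"dz":-18,"twist":0}]'
cat > held.py <<'E'
from h import *
import sys
# case pose (yaw, pitch, low-end bottom) from top and side depth of the held case
s=ctrl.get_state();T=np.array(s["eef_pos"])
for n in("top","side"):
    c=shot(n);np.savez(n+"1.npz",img=c["img"],P=c["P"]);save(c,n+"_"+sys.argv[1])
    P=c["P"];m=redmask(c["img"],(0,0,560,420))&np.isfinite(P[...,0])
    Q=P[m];Q=Q[(np.linalg.norm(Q-T,axis=1)<.13)&(Q[:,2]>.13)]
    if len(Q)<50: print(n,len(Q));continue
    print(n,len(Q),"eef",T.round(4))
    rect=cv2.minAreaRect((Q[:,[0,2]]*1000).astype(np.float32));print(" xz rect mm",np.round(rect[0],1),np.round(rect[1],1),round(rect[2],1))
    A=np.c_[Q[:,0],Q[:,2],np.ones(len(Q))];k=np.linalg.lstsq(A,Q[:,1],rcond=None)[0];print(" y=ax+bz+c",k.round(3))
    print(" corners",cv2.boxPoints(rect).round(1).tolist(),"y",np.percentile(Q[:,1],[3,50,97]).round(4))
E
python3 held.py a.png
```

```text
time: 3.75
eef_pos: [0.4385, 0.2414, 0.29]
tcp_rot: [-0.013, 1.0, 0.001, 0.002]
contact_force: [1.0, 1.0, -0.6]
opening: 0.264
finger_force: 98.2
top 192 eef [0.4385 0.2414 0.29  ]
 xz rect mm [465.4 300.6] [127.4  67.5] 21.5
 y=ax+bz+c [ 0.213 -0.097  0.157]
 corners [[393.79998779296875, 308.70001220703125], [418.5, 245.8000030517578], [537.0999755859375, 292.6000061035156], [512.2999877929688, 355.3999938964844]] y [0.2308 0.2319 0.2495]
side 1400 eef [0.4385 0.2414 0.29  ]
 xz rect mm [449.7 314.4] [130.1 143.3] 30.5
 y=ax+bz+c [ 0.016 -0.001  0.224]
 corners [[357.29998779296875, 343.20001220703125], [430.0, 219.6999969482422], [542.0999755859375, 285.70001220703125], [469.3999938964844, 409.20001220703125]] y [0.2257 0.2305 0.2383]
```

View pics/side_a.png

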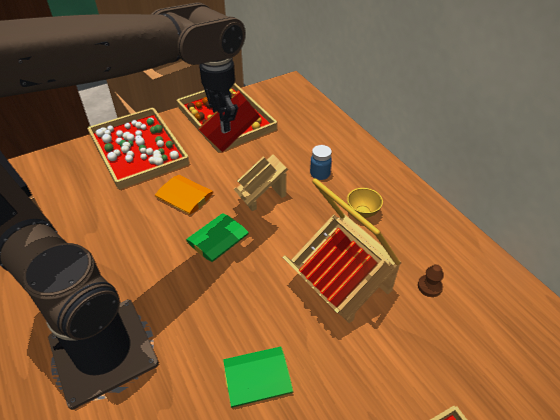

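The side view shows the case held at (228,120), pitched 30°, with the stand empty. Next I'll compute the staging pose above the gap.

```bash
cat >> h.py <<'E'
RO=np.array([.555,-.1355,.075]);RY=6.5
def rackpos(off=(.009,.069)):
    s=ctrl.get_state();u=R.from_euler("z",RY,degrees=True).apply([off[0],0,0])
    print("case low end in rack mm",((np.array(s["eef_pos"])-u-[0,0,off[1]]-RO)@RF(RY)*1000).round(1))
def target(x,y,b,off=(.009,.069)):
    u=R.from_euler("z",RY,degrees=True).apply([off[0],0,0])
    p=RO+RF(RY)@(np.array([x,y,b])/1000)+u+[0,0,off[1]];print(x,y,b,"->",p.round(4));togo(p,RY)
E
python3 -c "
from h import *
rackpos();target(-69,250,165);target(-69,21,165);target(-69,21,115)"
```

```text
case low end in rack mm [ -0.5 387.4 165.6]
-69 250 165 -> [0.3943 0.0978 0.2524]
togo dx dy dz [  4.68 -14.2    3.49] twist -5.0 t 3.85
-69 21 165 -> [ 0.4202 -0.1297  0.2524]
togo dx dy dz [  2.69 -37.02   3.5 ] twist -5.0 t 3.85
-69 21 115 -> [ 0.4451 -0.1269  0.2091]
togo dx dy dz [  0.19 -36.8    7.82] twist -5.0 t 3.85
```

```bash
python3 -m pendant '[{"dx":0.5,"dy":-6,"dz":1,"twist":0},{"dx":0.8,"dy":-12,"dz":2,"twist":-2},{"dx":1,"dy":-18,"dz":3,"twist":-5},{"dx":1.6,"dy":-23.5,"dz":3.5,"twist":-5},{"dx":2.3,"dy":-28,"dz":3.5,"twist":-5},{"dx":2.6,"dy":-33,"dz":3.5,"twist":-5},{"dx":2.7,"dy":-37,"dz":3.5,"twist":-5},{"dx":2.7,"dy":-37,"dz":3.5,"twist":-5},{"dx":2.7,"dy":-37,"dz":3.5,"twist":-5}]'
cat > st.py <<'E'
from h import *
import sys
rackpos()
c=shot("wrist");save(c,sys.argv[1])
Q=c["P"][redmask(c["img"],(0,0,560,420))&np.isfinite(c["P"][...,0])]
q=(Q-RO)@RF(RY)*1000
print("wrist pts",len(q))
t=q[(abs(q[:,2]-104)<6)&(abs(q[:,0])<75)]
print("row tops y hist",np.histogram(t[:,1],bins=np.arange(-80,80,4)))
s=ctrl.get_state();T=(np.array(s["eef_pos"])-RO)@RF(RY)*1000
h=q[q[:,2]>125];print("held y",np.percentile(h[:,1],[3,50,97]) if len(h) else 0,"x",np.percentile(h[:,0],[1,99]) if len(h) else 0,"z",np.percentile(h[:,2],[1,99]) if len(h) else 0,"tcp",T.round(1))
target(-69,21,115)
E
python3 st.py w3.png
```

```text
time: 4.97
eef_pos: [0.4201, -0.1287, 0.2519]
tcp_rot: [-0.057, 0.998, 0.001, -0.001]
contact_force: [-0.5, 0.3, -1.3]
opening: 0.268
finger_force: 98.7
case low end in rack mm [-69.3  22.1 164.5]
wrist pts 13764
row tops y hist (array([  0,   0,   0, 147, 111, 409,   5,   0,   5, 241,  88, 273,   0,
         0,   9, 133,  58,  93,   1,   0,   0,   0,   0,   0,   0,   0,
         0,   0,   0,   0,   0,   0,   0,   0,   0,   0,   0,   0,   0]), array([-80, -76, -72, -68, -64, -60, -56, -52, -48, -44, -40, -36, -32,
       -28, -24, -20, -16, -12,  -8,  -4,   0,   4,   8,  12,  16,  20,
        24,  28,  32,  36,  40,  44,  48,  52,  56,  60,  64,  68,  72,
        76]))
held y [11.13589042 20.93935643 33.15749278] x [-69.75842614   4.5192994 ] z [247.06568052 271.74719964] tcp [-26.6  22.4 220. ]
-69 21 115 -> [ 0.4451 -0.1269  0.2091]
togo dx dy dz [-2.48 -0.15  4.31] twist 0.1 t 5.025
```

View pics/w3.png

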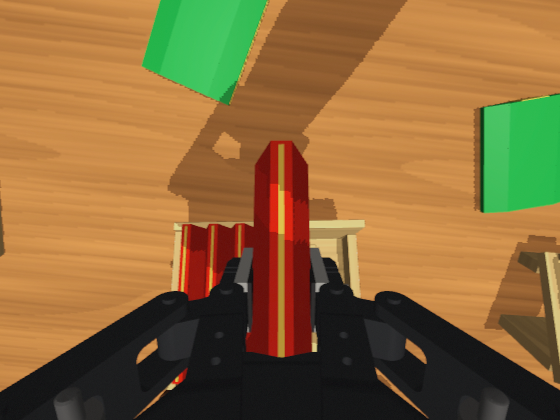

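The held case is centred at about (282,250), lined up with the row and with the rims to its left. I'll lower it to the rims, then wedge it in with a sideways drift.

```bash
python3 -m pendant '[{"dx":-1,"dy":-0.1,"dz":1.73,"twist":0},{"dx":-2,"dy":-0.15,"dz":3.46,"twist":0},{"dx":-3,"dy":-0.15,"dz":5.2,"twist":0},{"dx":-3,"dy":-0.15,"dz":5.2,"twist":0}]'; python3 -c "
from h import *
rackpos()"; python3 -m pendant '[{"dx":-0.4,"dy":0.2,"dz":0.7,"twist":0},{"dx":-0.8,"dy":0.45,"dz":1.4,"twist":0},{"dx":-1.2,"dy":0.7,"dz":2.1,"twist":0},{"dx":-1.2,"dy":0.7,"dz":2.1,"twist":0}]';python3 -c "
from h import *
rackpos();target(-69,33.5,56)"
```

```text
time: 5.52
eef_pos: [0.45, -0.1255, 0.1995]
tcp_rot: [-0.058, 0.998, 0.001, -0.002]
contact_force: [-0.0, 0.1, -1.7]
opening: 0.265
finger_force: 98.7
case low end in rack mm [-69.4  21.8 104.2]
time: 6.02
eef_pos: [0.4621, -0.1194, 0.1802]
tcp_rot: [-0.057, 0.998, -0.001, 0.0]
contact_force: [0.1, -2.3, -0.6]
opening: 0.268
finger_force: 98.9
case low end in rack mm [-68.   26.5  81.1]
-69 33.5 56 -> [ 0.473  -0.1111  0.158 ]
togo dx dy dz [-1.17  0.7   2.22] twist 0.0 t 6.025
```

```bash
python3 -m pendant '[{"dx":-0.4,"dy":0.3,"dz":0.7,"twist":0},{"dx":-0.8,"dy":0.55,"dz":1.4,"twist":0},{"dx":-1.2,"dy":0.75,"dz":2.2,"twist":0},{"dx":-1.2,"dy":0.75,"dz":2.2,"twist":0},{"dx":-1.2,"dy":0.75,"dz":2.2,"twist":0}]'; python3 - <<'E'
from h import *
rackpos()
for n in("top","side"):save(shot(n),n+"b.png")
t=cv2.imread("pics/topb.png")[140:250,290:420];s=cv2.imread("pics/sideb.png")[120:340,250:430]
cv2.imwrite("pics/b.png",np.hstack([cv2.resize(t,(380,322),interpolation=2),cv2.resize(s,(380,464),interpolation=2)[:322]]) if 0 else np.hstack([cv2.copyMakeBorder(cv2.resize(t,(400,338)),0,151,0,0,0),cv2.resize(s,(400,489))]))
E
```

```text
time: 6.65
eef_pos: [0.4726, -0.1098, 0.1577]
tcp_rot: [-0.057, 0.998, 0.001, -0.001]
contact_force: [0.1, -3.0, -0.1]
opening: 0.264
finger_force: 98.6
case low end in rack mm [-69.3  34.9  55.9]
```

View pics/b.png

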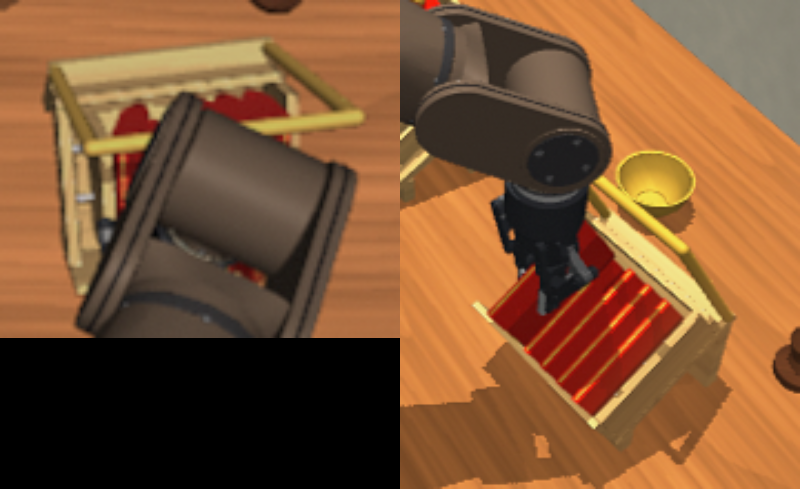

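The case is wedged between the narrow case and the outer one with low forces. I'll go slightly deeper, then open the fingers a little.

```bash
python3 -m pendant '[{"dx":-0.2,"dy":0,"dz":0.35,"twist":0},{"dx":-0.3,"dy":0,"dz":0.52,"twist":0},{"dx":-0.3,"dy":0,"dz":0.52,"twist":0}]'; python3 -m pendant '[{"dx":0,"dy":0,"dz":0,"twist":0},{"dx":0,"dy":0,"dz":0,"twist":0},{"dx":0,"dy":0,"dz":0,"twist":0}]' 42 30; python3 -m pendant '[{"dx":0.5,"dy":0.2,"dz":-0.87,"twist":0},{"dx":1,"dy":0.4,"dz":-1.73,"twist":0},{"dx":1.5,"dy":0.6,"dz":-2.6,"twist":0},{"dx":2.25,"dy":0.6,"dz":-3.9,"twist":0},{"dx":3,"dy":0.6,"dz":-5.2,"twist":0},{"dx":3,"dy":0.6,"dz":-5.2,"twist":0}]'; python3 - <<'E'
from h import *
rackpos()
c=shot("wrist");save(c,"w4.png");
q=((c["P"]-RO)@RF(RY)*1000)[redmask(c["img"],(0,0,560,420))&np.isfinite(c["P"][...,0])]
q=q[(q[:,2]>-5)&(abs(q[:,0])<100)&(abs(q[:,1])<110)]
h=q[q[:,2]>112]
for z in range(112,190,6):
    w=h[abs(h[:,2]-z)<3]
    if len(w)>5:print(z,len(w),np.percentile(w[:,1],[3,50,97]).round(1),np.percentile(w[:,0],[1,50,99]).round(1))
E
```

```text
time: 7.12
eef_pos: [0.4761, -0.11, 0.1532]
tcp_rot: [-0.057, 0.998, -0.0, 0.0]
contact_force: [-0.5, -3.7, 0.2]
opening: 0.268
finger_force: 99.0
time: 7.5
eef_pos: [0.4757, -0.1091, 0.1528]
tcp_rot: [-0.057, 0.998, 0.001, -0.0]
contact_force: [-0.4, 1.5, -0.2]
opening: 0.42
finger_force: 0.8
time: 8.25
eef_pos: [0.4458, -0.1079, 0.207]
tcp_rot: [-0.057, 0.998, -0.001, 0.002]
contact_force: [0.8, -0.6, 0.2]
opening: 0.421
finger_force: 0.0
case low end in rack mm [-67.6  39.8 111.7]
130 38 [25.8 49.3 50. ] [-69.  -17.8  13. ]
136 776 [25.8 27.7 49.6] [-68.7 -19.7  20. ]
142 919 [27.8 29.7 47.9] [-68.7 -20.3  19.4]
148 1047 [30.1 32.2 46.4] [-69.  -21.8  18.1]
154 1957 [32.7 37.6 44.7] [-69.5 -23.1  17.4]
160 980 [35.1 37.5 43.2] [-69.3 -18.9  17.2]
166 20 [57.7 57.8 58. ] [-24.4 -18.8 -14.1]
172 21 [21.9 57.7 57.9] [-32.1 -24.1 -10. ]
178 10 [ 9.6 12.  20.1] [-32.6 -28.7  -9.3]
184 16 [ 8.4 15.5 58. ] [-26.5 -13.9  -2.5]
```

View pics/w4.png

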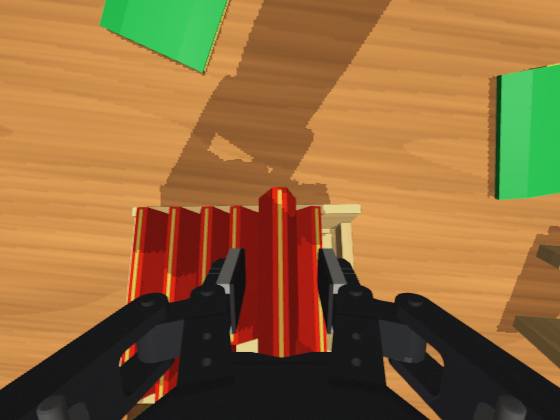

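The case stands almost upright at pixel (282,270), with its rim at y≈39 mm and its top at about z=159 mm. That is 55 mm short of home. Now I'll close the fingers above the rim and press.

```bash
cat >> h.py <<'E'
def push(y,z,x=-15):
    u=R.from_euler("z",RY,degrees=True).apply([.011,0,0])
    p=RO+RF(RY)@(np.array([x,y,z])/1000)-u;print(x,y,z,"->",p.round(4));togo(p,RY)
def see(name):
    c=shot("wrist");save(c,name)
    q=((c["P"]-RO)@RF(RY)*1000)[redmask(c["img"],(0,0,560,420))&np.isfinite(c["P"][...,0])]
    q=q[(q[:,2]>60)&(abs(q[:,0])<100)&(abs(q[:,1])<110)]
    for lo in range(-72,20,8):   # along the case: highest point near the rim, its y
        w=q[(abs(q[:,0]-lo-4)<4)&(q[:,1]>15)&(q[:,1]<52)&(q[:,2]<170)]
        if len(w)>20:
            t=w[w[:,2]>np.percentile(w[:,2],98)-4];print("x",lo+4,"top",np.percentile(w[:,2],98).round(1),"y",np.median(t[:,1]).round(1),end="; ")
    print()
    t=q[abs(q[:,2]-103)<5];print("tops y hist",np.histogram(t[:,1],bins=np.arange(-80,100,4))[0])
    return q
E
python3 -c "
from h import *
push(39.5,175);push(39,158);push(33,104)"
```

```text
-15 39.5 175 -> [ 0.4398 -0.1089  0.2191]
togo dx dy dz [ 0.59 -0.05 -1.3 ] twist 0.0 t 8.3
-15 39 158 -> [ 0.4483 -0.1084  0.2043]
togo dx dy dz [-0.26 -0.1   0.17] twist 0.0 t 8.3
-15 33 104 -> [ 0.4758 -0.1113  0.1576]
togo dx dy dz [-2.95 -0.7   4.85] twist 0.0 t 8.3
```

```bash
python3 -m pendant '[{"dx":0.8,"dy":0,"dz":-1.8,"twist":0},{"dx":0.8,"dy":0,"dz":-1.8,"twist":0}]' && python3 -m pendant '[{"dx":0,"dy":0,"dz":0,"twist":0},{"dx":0,"dy":0,"dz":0,"twist":0},{"dx":0,"dy":0,"dz":0,"twist":0},{"dx":0,"dy":0,"dz":0,"twist":0}]' 0 40; python3 -c "
from h import *
push(38,150);push(33,104);see('w5.png')"
```

```text
time: 8.55
eef_pos: [0.4379, -0.1086, 0.2239]
tcp_rot: [-0.057, 0.998, -0.001, 0.001]
contact_force: [0.4, 0.1, -0.0]
opening: 0.422
finger_force: 0.0
time: 9.05
eef_pos: [0.4374, -0.1082, 0.2228]
tcp_rot: [-0.057, 0.998, 0.0, -0.0]
contact_force: [-0.0, -0.0, 0.0]
opening: 0.003
finger_force: 0.0
-15 38 150 -> [ 0.4523 -0.109   0.1974]
togo dx dy dz [-1.48 -0.25  2.54] twist 0.0 t 9.05
-15 33 104 -> [ 0.4758 -0.1113  0.1576]
togo dx dy dz [-3.78 -0.75  6.52] twist 0.0 t 9.05
x -68 top 157.8 y 37.6; x -60 top 158.0 y 37.7; x -52 top 158.0 y 37.1; x -44 top 157.9 y 37.7; x -36 top 157.4 y 37.8; x 12 top 158.5 y 41.9; x 20 top 158.6 y 41.9; 
tops y hist [  0   0   0 236 171 685  10   0   0 313 174 615   7   0   3 292 142 432
   1   0 219 146 469  78   0   0   0   0   0   0   0   0   0   0  20 250
  81  86   0   0   0   0   0   0]
```

```bash
python3 -m pendant '[{"dx":-0.75,"dy":0,"dz":1.3,"twist":0},{"dx":-1.1,"dy":-0.1,"dz":1.9,"twist":0},{"dx":-1.5,"dy":-0.15,"dz":2.55,"twist":0},{"dx":-1.8,"dy":-0.2,"dz":3.1,"twist":0},{"dx":-2,"dy":-0.25,"dz":3.4,"twist":0},{"dx":-2,"dy":-0.25,"dz":3.4,"twist":0}]'; python3 -c "
from h import *
push(33,104);see('w6.png')"
```

```text
time: 9.85
eef_pos: [0.4579, -0.1085, 0.1887]
tcp_rot: [-0.057, 0.998, 0.0, 0.0]
contact_force: [-0.1, 0.5, 0.3]
opening: -0.002
finger_force: 0.2
-15 33 104 -> [ 0.4758 -0.1113  0.1576]
togo dx dy dz [-1.74 -0.48  3.11] twist 0.0 t 9.85
x -68 top 141.3 y 34.8; x -60 top 141.2 y 34.3; x -52 top 141.4 y 34.9; x -44 top 141.4 y 34.9; x -36 top 141.3 y 34.5; x -28 top 159.0 y 24.8; x -20 top 169.8 y 24.4; x 12 top 141.6 y 39.1; x 20 top 141.8 y 39.1; 
tops y hist [   0    0    0  380  279 1089   14    0    0  445  246  827    9    0
    3  426  210  622    0    0   19  517  225  542    1    0    0    0
    0    0    0    0    0    0    0    0  338  455  125    0    0    0
    0    0]
```

It is going in level, with the top at 141 mm from end to end. I'll keep pressing.

```bash
python3 -m pendant '[{"dx":-0.4,"dy":-0.1,"dz":0.7,"twist":0},{"dx":-0.8,"dy":-0.15,"dz":1.4,"twist":0},{"dx":-1.2,"dy":-0.25,"dz":2.1,"twist":0},{"dx":-1.5,"dy":-0.3,"dz":2.6,"twist":0},{"dx":-1.5,"dy":-0.3,"dz":2.6,"twist":0}]'; python3 -c "
from h import *
push(33,104);see('w7.png')"
```

```text
time: 10.52
eef_pos: [0.4728, -0.1096, 0.1621]
tcp_rot: [-0.057, 0.998, 0.0, -0.0]
contact_force: [-0.6, -0.6, -0.6]
opening: 0.001
finger_force: 0.0
-15 33 104 -> [ 0.4758 -0.1113  0.1576]
togo dx dy dz [-0.27 -0.21  0.46] twist 0.0 t 10.525
x -68 top 110.7 y 32.6; x -60 top 110.6 y 32.1; x -52 top 110.5 y 32.1; x -44 top 110.5 y 32.2; x -36 top 110.3 y 32.2; x -28 top 128.4 y 21.9; x -20 top 145.0 y 21.8; x 4 top 152.3 y 37.2; x 12 top 150.3 y 37.5; x 20 top 110.0 y 36.3; 
tops y hist [   0    0    0  549  421 1646   26    0    0  580  361 1222    9    0
    0  564  346  896    4    0   12  679  310  776    0    0  253   90
    3  245  115    0   67  809  318  552    0    0    0    0    0    0
    0    0]
```

```bash
python3 -m pendant '[{"dx":-0.15,"dy":0,"dz":0.25,"twist":0},{"dx":-0.3,"dy":0,"dz":0.5,"twist":0},{"dx":-0.4,"dy":0,"dz":0.7,"twist":0},{"dx":-0.4,"dy":0,"dz":0.7,"twist":0}]'; cat > fin.py <<'E'
from h import *
import sys
q=see(sys.argv[1])
for c in(-63,-39,-15,9,33,57):
    for x0 in(-66,-50,-38,0,12,20):
        w=q[(abs(q[:,1]-c)<9)&(abs(q[:,0]-x0)<5)&(q[:,2]<125)]
        if len(w)>15: print(c,x0,np.percentile(w[:,2],95).round(1),np.median(w[w[:,2]>np.percentile(w[:,2],95)-3][:,1]).round(1),end=" | ")
    w=q[(abs(q[:,1]-c)<9)&(abs(q[:,2]-103)<5)];print("lowx",np.percentile(w[:,0],1).round(1) if len(w) else 0)
E
python3 fin.py w8.png
```

```text
time: 11.08
eef_pos: [0.4766, -0.1094, 0.1563]
tcp_rot: [-0.057, 0.998, -0.0, -0.001]
contact_force: [-3.2, 0.2, 3.5]
opening: 0.003
finger_force: 2.2
x -68 top 104.0 y 32.6; x -60 top 104.0 y 31.9; x -52 top 104.2 y 32.4; x -44 top 104.2 y 32.5; x -36 top 104.2 y 32.5; x -28 top 120.5 y 21.6; x -20 top 135.9 y 21.6; x -12 top 155.1 y 21.1; x 4 top 145.1 y 37.0; x 12 top 143.6 y 37.3; x 20 top 104.6 y 36.1; 
tops y hist [   0    0    0  586  487 1800   39    0    0  634  385 1403   15    0
    0  598  362 1049    3    0   16  713  338  850    0    0   41  509
  243  483    0    0   75  927  338  605    0    0    0    0    0    0
    0    0]
-63 -66 103.3 -60.2 | -63 -50 103.3 -59.9 | -63 -38 103.4 -60.0 | -63 0 103.4 -59.5 | -63 12 103.7 -60.0 | lowx -71.3
-39 -66 103.5 -36.5 | -39 -50 103.5 -36.2 | -39 -38 103.6 -36.4 | -39 0 103.7 -36.5 | lowx -71.8
-15 -66 103.6 -12.6 | -15 -50 103.8 -12.6 | -15 -38 103.8 -12.4 | -15 12 104.0 -12.4 | -15 20 104.1 -16.5 | lowx -72.4
9 -66 103.8 10.9 | 9 -50 104.0 11.2 | 9 -38 104.0 11.2 | lowx -72.3
33 -66 103.9 31.8 | 33 -50 104.2 32.4 | 33 -38 104.2 32.5 | 33 12 104.5 36.1 | 33 20 104.3 36.1 | lowx -72.7
57 -66 104.2 55.8 | 57 -50 104.3 55.9 | 57 -38 104.2 56.0 | lowx -73.2
```

```bash
python3 -m pendant '[{"dx":-0.15,"dy":0,"dz":0.26,"twist":0},{"dx":-0.2,"dy":0,"dz":0.35,"twist":0},{"dx":-0.2,"dy":0,"dz":0.35,"twist":0}]'; python3 -m pendant '[{"dx":0.5,"dy":0,"dz":-0.9,"twist":0},{"dx":2,"dy":0,"dz":-3.5,"twist":0},{"dx":4,"dy":0,"dz":-7,"twist":0},{"dx":5,"dy":0,"dz":-9,"twist":0},{"dx":5,"dy":0,"dz":-9,"twist":0}]'; python3 fin.py w9.png
```

```text
time: 11.5
eef_pos: [0.4769, -0.1095, 0.1559]
tcp_rot: [-0.058, 0.998, -0.0, -0.004]
contact_force: [-16.5, 1.7, 21.6]
opening: 0.005
finger_force: 13.3
time: 12.12
eef_pos: [0.4301, -0.1152, 0.2443]
tcp_rot: [-0.057, 0.998, -0.001, 0.003]
contact_force: [0.8, 0.7, -1.1]
opening: -0.001
finger_force: 0.0
x -68 top 104.3 y 31.7; x -60 top 103.8 y 31.7; x -52 top 104.1 y 31.7; x -44 top 104.2 y 31.7; x -36 top 98.1 y 50.6; 
tops y hist [  0   0   0 188 130 543  11   0   1 283 128 398   1   0   6 288 137 396
   2   0  20 284  94 180   0   0   7 230 115 152   0   0  28 235  80 217
   0   0   0   0   0   0   0   0]
-63 -66 103.5 -60.6 | -63 -50 103.4 -60.0 | -63 -38 103.2 -59.8 | -63 0 103.5 -59.5 | lowx -71.1
-39 -66 103.7 -36.9 | -39 -50 103.3 -36.7 | -39 -38 103.8 -36.3 | lowx -71.9
-15 -66 103.7 -13.2 | -15 -50 103.7 -12.5 | -15 -38 103.9 -12.9 | -15 0 103.6 -10.7 | lowx -71.9
9 -66 104.0 9.3 | 9 -50 103.9 8.2 | 9 -38 104.3 8.4 | lowx -72.7
33 -66 104.1 31.7 | 33 -50 104.0 31.7 | lowx -71.8
57 -66 104.1 55.7 | 57 -50 104.3 55.4 | 57 -38 103.9 56.0 | lowx -73.0
```

View pics/w9.png

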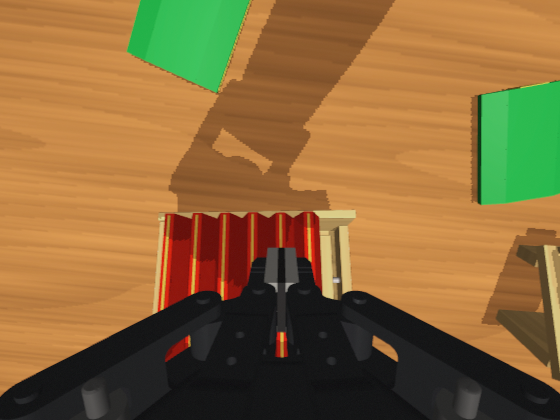

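Six rims stand level and evenly spaced, at columns 168 to 310. The case bottomed out firmly. I'll retreat and make a final check from the fixed cameras.

```bash
python3 -m pendant '[{"dx":0,"dy":5,"dz":-4,"twist":0},{"dx":0,"dy":11,"dz":-8,"twist":0},{"dx":0,"dy":17,"dz":-8,"twist":0},{"dx":0,"dy":22,"dz":-8,"twist":0},{"dx":0,"dy":22,"dz":-8,"twist":0},{"dx":0,"dy":22,"dz":-8,"twist":0}]' ; python3 - <<'E'
from h import *
for n,b in(("top",(295,145,415,245)),("side",(270,175,400,325))):
    c=shot(n);save(c,n+"f.png");q=((c["P"]-RO)@RF(RY)*1000)[redmask(c["img"],b)&np.isfinite(c["P"][...,0])]
    t=q[q[:,2]>96];t=t[t[:,2]<125]
    for k in(-63,-39,-15,9,33,57):
        w=t[abs(t[:,1]-k-(2 if n=="top" else -3))<8];print(n,k,len(w),"z",np.percentile(w[:,2],[50,95]).round(1),"y",np.median(w[:,1]).round(1),"x",np.percentile(w[:,0],[2,98]).round(1))
t=cv2.imread("pics/topf.png")[100:250,180:420];s=cv2.imread("pics/sidef.png")[140:330,250:450]
cv2.imwrite("pics/f.png",np.hstack([cv2.copyMakeBorder(cv2.resize(t,(400,250)),0,130,0,0,0),cv2.resize(s,(400,380))]))
E
```

```text
time: 12.92
eef_pos: [0.4041, 0.1039, 0.3211]
tcp_rot: [-0.057, 0.998, -0.0, -0.001]
contact_force: [-0.2, 0.3, 0.2]
opening: 0.001
finger_force: 0.0
top -63 158 z [102.4 105.1] y -56.8 x [-70.5  48.1]
top -39 199 z [102.5 105.9] y -34.0 x [-71.1  44.4]
top -15 186 z [102.7 105.9] y -9.6 x [-71.1  44.1]
top 9 165 z [103.  106.1] y 13.5 x [-68.9  21.7]
top 33 197 z [103.2 106.7] y 37.9 x [-71.1  45.4]
top 57 203 z [102.9 106.3] y 61.5 x [-71.1  45.7]
side -63 261 z [101.4 104.8] y -66.5 x [-67.3  56.8]
side -39 256 z [101.8 104.9] y -42.7 x [-67.9  57.6]
side -15 250 z [101.6 105.2] y -19.1 x [-67.9  57.5]
side 9 173 z [102.  105.2] y 4.8 x [-69.4  22.3]
side 33 249 z [101.7 105.2] y 29.0 x [-68.9  56.7]
side 57 253 z [101.7 105.3] y 53.0 x [-69.1  56.3]
```

View pics/f.png

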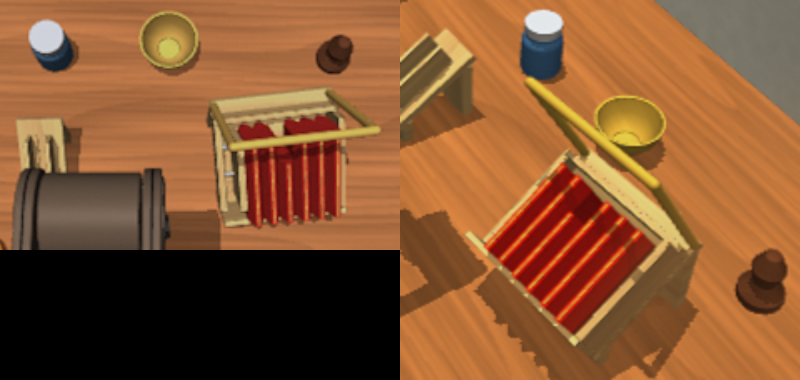

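The picture shows all six cases square and level, with the new one right next to the narrow case on the bookend side. The jar, bowl and ornament are where they were.

```bash
python3 -c "
from plant import ctrl
print(ctrl.sign_off())"
```

```text
the job is handed in; nothing more can be done
None
```

The red case is pushed fully home next to the narrow case on the bookend side, with all six tops level and the bowl, jar and ornament untouched; I handed the job in after about 13 s of robot time.

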